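# Fill the melter and offer up its cover

### The arm

A 6-joint arm with a two-finger parallel gripper is mounted at the origin on the work surface. World frame = base frame: x ahead of the robot, y to its left, z up, the work surface at z = 0. Lengths are in m, angles in rad, forces in N, time in s.
With the tool pointing down it reaches from about 0.375 to 0.9 m from the base axis. Payload 3.1 kg.
Tool frame: the origin (TCP) lies on the centre line of the jaws, within the pads' length; the fingertips stand ahead of it and the grasp point (between the pads) lies 3 mm ahead of it (robot.tip_reach is the z of the fingertips in the tool frame, in m); z points along the fingers, y is the line along which they close (so a half turn about z gives the same grasp; the last joint's range is limited). The gripper opens to 87 mm and grips with 3 to 60 N. Pads are 19 mm wide; open, the fingers measure 117 mm over their backs; the gripper's body (75 mm by 190 mm) begins 51 mm behind the grasp point.
Start: joints at [1.028, 0.527, 1.433, -0, 1.181, -0.178], TCP at [0.222, 0.584, 0.245] pointing down, gripper open.
Joint ranges: [-3.08, 3.08], [-0.75, 2.2], [0.22, 2.44], [-1.43, 4.57], [0, 2.65], [-2.85, 2.85]. Speed limits (rad/s): [2.79, 2.79, 3.14, 3.14, 3.14, 3.14].

### API

Orientations are given as a unit quaternion [x, y, z, w].
In Python, from rig import sensors, eyes, ticket, robot gives the robot as it stands.
- The arm moves only by the tool drive_tool, never from a script. Its argument "deltas" is a list that holds one entry, the list of rows, each a list of 6 numbers: the shift along the tool's x, y, z in mm, then the turn, a rotation vector about the tool's x, y, z in rad. A call has 1 to 8 rows; each row shifts and turns the commanded pose from where the row before left it, along the tool's axes as they then stand; what a row does not reach is not made up. A row lasts 1/12 s, in which the tool goes at most 41.7 mm and 7.16 degrees, less where a joint would pass 70% of its speed; a pose out of reach is approached as far as the arm can. A call is refused whole if a number of a shift passes 41.7 or a number of a turn 0.125, either way. A call with a gripper value outside its range is refused whole. "gripper" is the opening in per cent of the stroke, from 0 (shut) to 100 (fully open), set as the call begins (left out, the last holds). The fingers move at their own pace and stop on an object; "squeeze" is the grip in N (left out, the last holds). Time passes only in rows, so rows that do not move let the fingers close. It gives the time, the measured TCP pose, the force, the opening and the grip force at its end, in the units of the state.
- sensors.get_obs(): the state, without advancing time (a new reading comes with each control period).
- eyes.camera(name): name is "scene" or "top"; returns a dict with "img" (384x512x3 uint8, red, green, blue), "fov_y" (degrees; the focal length in pixels is half the picture's height over the tangent of half this angle, whatever the lens; pixels are square), "cx", "cy" (the principal point, pixels), "D" ([k1, k2, p1, p2, k3] as OpenCV has them; the pictures are not rectified), "xyz" and "attitude" of the camera in the world. Camera axes: x right, y up, looking along -z (the intrinsics and any distortion apply to the point x, -y, -z); pixel columns grow to the right and rows downward; lengths in m; the calibration is good to about 2 mm. A picture is of the moment at which its call begins. There is no depth.
- ticket.hand_in(): hands the job in; it is judged then, once.
The state is a dict: "time": time; "q": joint angles; "joint_velocities": joint speeds; "joint_torque": joint torques, N m; "position": TCP position; "tool_rot": TCP orientation; "ft_force": force on the tool from outside, world axes, zero at the start; "moment": the same for the moment, N m; "grip_width": finger opening in m; "grip_force": force on a finger pad.
Only numpy, scipy, OpenCV 4.12 (cv2) and the standard library are available. Lean on these libraries where they do the work, as an engineer would, in place of code of your own. Each camera call takes 0.05 s, during which the arm holds its last target. There are 200 camera calls.

### The job

Tip the steel beaker so that all four chocolate balls drop into the open tank of the melter, then stand the empty beaker upright on the bench clear of the melter and let go of it. Then pick up the cover plate by its bar and hold it level about 20 mm above the tank's rim without touching it, turned and centred so that each threaded hole in the rim is seen wholly through a hole of the plate; finish while still holding it there, steady, so that I can slip in the gasket and start the screws. Leave the foil cups and the spatula where they are.

Things in the scene. Friction and masses are not known exactly. Their poses are not given: they have to be found in the camera images.
- tank_rim (a point): Centre of the melter's top rim, 90 mm above the bench, z up, x and y along the melter's long and short sides. The rim has a threaded hole in each corner, at x = +-85, y = +-70 mm: a 6 mm dark hole in a flush 12 mm brass insert.
- thread0 (a point): Mouth of the melter's threaded hole at x = +85, y = +70 mm from tank_rim, in the rim's plane.
- thread2 (a point): Mouth of the diagonally opposite threaded hole, at x = -85, y = -70 mm from tank_rim.
- melter: Tabletop chocolate melter, a box 200 (x) x 170 (y) x 90 mm fixed to the bench, white base and aluminium walls, with an open rectangular tank 140 (x) x 110 (y) mm and 60 mm deep in its middle. Origin at the centre of its underside, axes as tank_rim.
- cover_bar (a point): Centre of the cover's black bar handle, z up out of the plate, 37 mm above the plate's underside. The bar runs along x over the plate's centre (and centre of mass): 90 long (x), 14 wide (y), 22 mm high, flat sides, 26 to 48 mm above the plate's underside, on two legs. At the start the cover lies flat on the bench on one side of the melter, the beaker on the other.
- hole0 (a point): Centre of the cover's hole at x = +85, y = +70 mm from cover_bar, on the plate's underside.
- hole2 (a point): Centre of the diagonally opposite hole, at x = -85, y = -70 mm from cover_bar, on the plate's underside.
- cover: The loose aluminium cover plate, about 0.48 kg, 200 (x) x 170 (y) x 5 mm, with a 14 mm through hole in each corner at x = +-85, y = +-70 mm; it fits either way round (half turn). Origin at the centre of its underside, 37 mm below cover_bar, same axes.
- beaker_mid (a point): Centre (half-way up) of the loose steel beaker: straight round cup 62 mm outside diameter, 100 mm high, wall 3 mm, base 5 mm, about 0.16 kg empty, no handle; z points to its open mouth, 50 mm above this point. It stands upright on the bench at the start with the balls in it. They roll out when it is tipped some 15 degrees past level.
- beaker: The beaker; origin at the centre of its underside, 50 mm below beaker_mid.
- ball0_center (a point): Centre of a dark chocolate ball, 20 mm in diameter, 10 g, loose in the beaker at the start.
- ball1_center (a point): Centre of a dark chocolate ball, 20 mm in diameter, 10 g, loose in the beaker at the start.
- ball2_center (a point): Centre of a dark chocolate ball, 20 mm in diameter, 10 g, loose in the beaker at the start.
- ball3_center (a point): Centre of a dark chocolate ball, 20 mm in diameter, 10 g, loose in the beaker at the start.
- foil1: Bystander: empty foil baking cup, 82 mm across the rim, 43 mm high, origin under its centre, on the bench beyond the melter.
- foil2: Bystander: a second such foil baking cup.
- spatula: Bystander: a spatula lying flat on the bench beyond the melter, origin under it.

How it is judged:
By the outcome, as a careful person would: the job done as asked, in the order asked, and still so for the second after the job is handed in, while the arm keeps its last pose, push and grip.
It also fails if it takes over 72 s, if anything falls off the work surface, if the arm or the gripper's body presses on something with over 40 N, if the wrist force passes 120 N, or if a joint passes its speed limit or range.

## Working session

There is one attempt and no reset: what is moved stays moved. The work goes in short steps, Python scripts to look and compute and a tool call to move; the robot and the scene stay as the last step left them, time stands still between calls to the robot, and variables do not carry over. Pictures are saved under pics/ and viewed, at most 10 in all, crops included, and the job is handed in when it is done.

Besides the shell and the picture viewer there is one more tool, called as name(argument=value, ...), one argument or row to a line, values as JSON. drive_tool: Moves the arm, as the interface text tells. Its arguments: {"type":"object","properties":{"deltas":{"type":"array"},"gripper":{"type":"number"},"squeeze":{"type":"number"}},"required":["deltas"]}

```bash
ls; mkdir -p pics
cat > h.py <<'E'
import numpy as np, cv2
from scipy.spatial.transform import Rotation as R
from rig import sensors, eyes, ticket, robot
def K(c):
    f=c['img'].shape[0]/2/np.tan(np.radians(c['fov_y'])/2)
    return np.array([[f,0,c['cx']],[0,f,c['cy']],[0,0,1.]])
def ray(c,px):
    n=cv2.undistortPoints(np.array(px,float).reshape(-1,1,2),K(c),np.array(c['D'],float)).reshape(-1,2)
    d=np.c_[n[:,0],-n[:,1],-np.ones(len(n))]
    return R.from_quat(c['attitude']).apply(d) if len(np.shape(c['attitude']))==1 else d@np.array(c['attitude']).T
def plane(c,px,z):
    d=ray(c,px);o=np.array(c['xyz']);return o+d*((z-o[2])/d[:,2])[:,None]
E
python3 - <<'E'
from h import *
a={}
for n in('scene','top'):
    c=eyes.camera(n);cv2.imwrite(f'pics/{n}0.png',c['img'][...,::-1]);np.save(n+'0.npy',c,allow_pickle=True)
    print({k:v for k,v in c.items() if k!='img'})
print(sensors.get_obs(),robot.tip_reach)
E
```

```text
pics
{'fov_y': 48.751554262328874, 'cx': 258.47799423609507, 'cy': 188.28927533590948, 'D': array([-0.09539665,  0.        ,  0.        ,  0.        ,  0.        ]), 'xyz': array([1.34985635, 0.81110879, 0.82487533]), 'attitude': array([0.19000042, 0.43860728, 0.81358018, 0.33107518])}
{'fov_y': 43.993160010395144, 'cx': 250.65878202092748, 'cy': 194.36555067582242, 'D': array([-0.09809255,  0.        ,  0.        ,  0.        ,  0.        ]), 'xyz': array([0.33681293, 0.0339478 , 1.25224619]), 'attitude': array([-0.06253358,  0.07242612,  0.71096427, -0.69668775])}
{'time': 0.1, 'q': array([ 1.02850541e+00,  5.28346117e-01,  1.43376909e+00,  1.40806481e-05,
        1.18136743e+00, -1.78484828e-01]), 'joint_velocities': array([-5.45490547e-04, -2.13020869e-03, -3.48742824e-03,  9.48717253e-04,
        8.99159851e-04,  7.11472549e-06]), 'joint_torque': array([-1.40581749e-03, -4.40985167e+01, -1.77149498e+01,  6.34718989e-02,
        5.33735566e-02, -6.14498413e-05]), 'position': array([0.2220395 , 0.58358287, 0.24368769]), 'tool_rot': array([ 1.80904100e-01,  9.83500286e-01, -8.81993437e-04, -3.39333085e-04]), 'ft_force': array([-0.06486837, -0.4526257 , -0.31123908]), 'moment': array([-0.01643467, -0.00090386, -0.00791661]), 'grip_force': 0.0, 'grip_width': 0.08730129773282526} 0.022
```

View pics/top0.png

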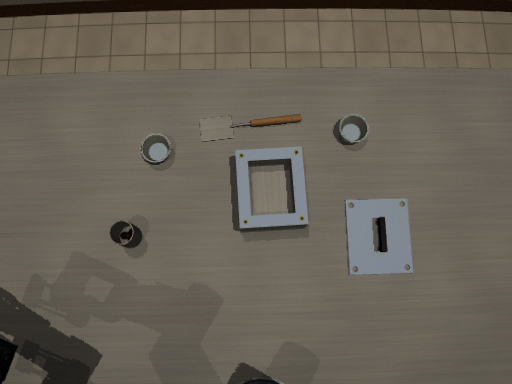

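View pics/scene0.png

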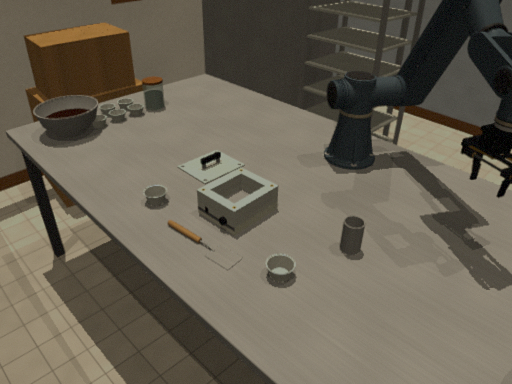

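The top view shows the beaker at about (124,233), and the melter with inserts near (241,156), (296,152), (302,218) and (245,221). The cover holes are near (351,205), (402,204), (407,267) and (355,269), with the bar at (382,234). Foil cups are at (156,149) and (353,129).

```bash
cat >> h.py <<'E'
def inserts(img,guess,r=6,mode='brass'):
    im=img.astype(float);out=[]
    for g in guess:
        x0,y0=int(round(g[0]))-r,int(round(g[1]))-r
        p=im[y0:y0+2*r+1,x0:x0+2*r+1]
        w=(p[...,0]-p[...,2]) if mode=='brass' else 255-p.mean(2)
        w=np.clip(w-np.median(w)-0.25*(w.max()-np.median(w)),0,None)
        yy,xx=np.mgrid[y0:y0+2*r+1,x0:x0+2*r+1]
        out.append([(w*xx).sum()/w.sum(),(w*yy).sum()/w.sum()])
    return np.array(out)
def fit(P):  # 4 corner points -> centre, and angle of long (170) side in world
    P=np.array(P)[:,:2];c=P.mean(0);(_,s,a)=cv2.minAreaRect((P*1000).astype(np.float32))
    d=[P[(i+1)%4]-P[i] for i in range(4)];L=[np.linalg.norm(v) for v in d]
    v=(d[0]-d[2]) if L[0]>L[1] else (d[1]-d[3])
    a=np.degrees(np.arctan2(v[1],v[0]))
    return c.round(4),a if -90<a<=90 else a-180*np.sign(a),np.round(L,4)
E
python3 - <<'E'
from h import *
t=np.load('top0.npy',allow_pickle=True).item();s=np.load('scene0.npy',allow_pickle=True).item()
a=inserts(t['img'],[(241,156),(296,152),(302,218),(245,221)],5)
b=inserts(t['img'],[(351,205),(402,204),(407,267),(355,269)],4,'d')
print(a,b)
print('rim',fit(plane(t,a,.09)));print('cov',fit(plane(t,b,.003)))
# beaker in top view & scene view
print('beaker top rim', plane(t,[(122,234)],.1), 'foils',plane(t,[(156,149),(353,129)],.043))
print('scene rim ctr (353,222):',plane(s,[(353,222)],.1),'base bottom',plane(s,[(351,248)],0))
print('scene melter', plane(s,[(238,190)],.09))
big=np.hstack([cv2.resize(t['img'][195:275,85:165],(400,400),interpolation=2),cv2.resize(s['img'][205:265,320:380],(400,400),interpolation=2)])
cv2.imwrite('pics/bk.png',cv2.convertScaleAbs(big[...,::-1],alpha=1.8))
E
```

```text
[[241.03510972 154.97868339]
 [296.00888607 151.89971438]
 [301.48964539 218.0093617 ]
 [244.96779709 221.5522941 ]] [[351.18759962 204.60041441]
 [402.31060336 203.28579079]
 [407.60222805 266.84731324]
 [355.38193291 268.84672866]]
rim (array([ 0.5815, -0.0359]), np.float64(2.2806936169320977), array([0.1399, 0.1698, 0.1401, 0.1701]))
cov (array([ 0.4601, -0.3263]), np.float64(0.3911760892530083), array([0.1405, 0.1708, 0.1404, 0.1711]))
beaker top rim [[0.46709034 0.33154052 0.1       ]] foils [[ 0.69772234  0.26232623  0.043     ]
 [ 0.74430387 -0.2644505   0.043     ]]
scene rim ctr (353,222): [[0.47814797 0.33503765 0.1       ]] base bottom [[ 4.69139657e-01  3.38910203e-01 -1.11022302e-16]]
scene melter [[ 0.59284261 -0.02181893  0.09      ]]
```

View pics/bk.png

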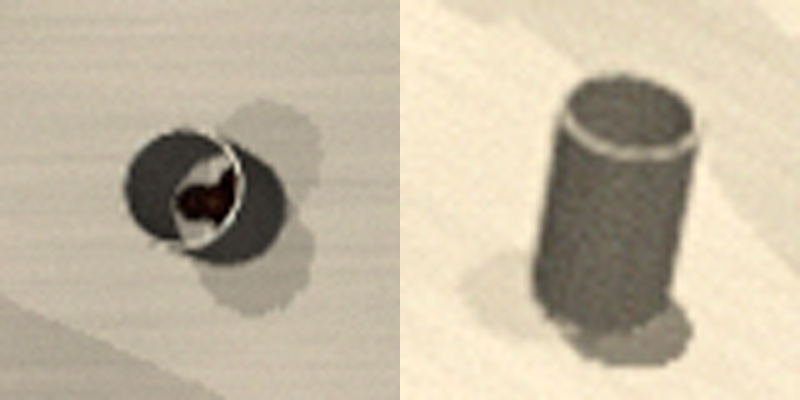

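The mouth circle is centred near (122,233) in the top view and (354.5,222.3) in the scene view, so the beaker is at about (0.471, 0.333). The plan is a side grasp with the tool heading tangentially and pitched 25° below level. I'll then tip by rolling about that heading.

```bash
cat >> h.py <<'E'
def st():
    o=sensors.get_obs();return o,np.array(o['position']),R.from_quat(o['tool_rot'])
def go(p=None,az=None,e=None,Rt=None):
    """print rotvec (tool) and the shift in the tool frame (mm) after that turn; az=heading, e=below level, deg"""
    o,P,Q=st()
    if az is not None:
        a,e=np.radians([az,e]);z=[np.cos(e)*np.cos(a),np.cos(e)*np.sin(a),-np.sin(e)];y=[-np.sin(a),np.cos(a),0];
        Rt=R.from_matrix(np.c_[np.cross(y,z),y,z])
    if Rt is None: Rt=Q
    print('t',round(o['time'],2),'q',np.round(o['q'],2),'pos',P.round(4),'F',np.round(o['ft_force'],1),'w',round(o['grip_width'],4))
    print('rotvec',(Q.inv()*Rt).as_rotvec().round(3))
    if p is not None: print('shift now',(Q.inv().apply(p-P)*1000).round(1),'shift after turn',(Rt.inv().apply(p-P)*1000).round(1))
E
python3 - <<'E'
from h import *
print([x for x in dir(robot) if x[0]!='_'])
t=np.load('top0.npy',allow_pickle=True).item();s=np.load('scene0.npy',allow_pickle=True).item()
print(plane(t,[(122,233)],.1),plane(t,[(130.6,237.4)],0),plane(s,[(354.5,222.3)],.1))
go(np.array([.414,.415,.25]),-55,25)
E
```

```text
['Unreachable', 'tip_reach']
[[0.46954347 0.33160365 0.1       ]] [[0.46899062 0.33411572 0.        ]] [[0.47620245 0.33883851 0.1       ]]
t 0.1 q [ 1.03  0.53  1.43  0.    1.18 -0.18] pos [0.222  0.5836 0.2437] F [-0.1 -0.5 -0.3] w 0.0873
rotvec [ 0.336 -1.099  0.531]
shift now [-239.4  -89.3   -6.2] shift after turn [-110.6   60.5  222.3]
```

drive_tool(
  deltas=[
    [[-30, -11.2, 0, 0, 0, 0], [-30, -11.2, 0, 0, 0, 0], [-30, -11.2, 0, 0, 0, 0], [-30, -11.2, 0, 0, 0, 0], [-30, -11.2, 0, 0, 0, 0], [-30, -11.2, 0, 0, 0, 0], [-30, -11.2, 0, 0, 0, 0], [-30, -11.2, 0, 0, 0, 0]],
  ],
  gripper=100,
)

```text
time: 0.77
position: [0.4155, 0.4136, 0.2441]
tool_rot: [0.181, 0.984, -0.0, -0.0]
ft_force: [0.0, 0.4, 1.0]
grip_width: 0.0873
grip_force: 0.0
```

drive_tool(
  deltas=[
    [[0, 0, 0, 0, 0, 0.118], [0, 0, 0, 0, 0, 0.118], [0, 0, 0, 0, 0, 0.118], [0, 0, 0, 0, 0, 0.118], [0, 0, 0, 0, 0, 0.118]],
  ],
)

```text
time: 1.18
position: [0.4146, 0.4146, 0.244]
tool_rot: [0.462, 0.887, -0.001, -0.0]
ft_force: [-0.2, -0.0, 0.2]
grip_width: 0.0871
grip_force: 0.0
```

drive_tool(
  deltas=[
    [[0, 0, 0, 0, -0.113, 0], [0, 0, 0, 0, -0.113, 0], [0, 0, 0, 0, -0.113, 0], [0, 0, 0, 0, -0.113, 0], [0, 0, 0, 0, -0.113, 0]],
  ],
)

```text
time: 1.6
position: [0.4148, 0.4153, 0.2452]
tool_rot: [0.441, 0.852, -0.128, 0.25]
ft_force: [0.5, -1.0, -0.8]
grip_width: 0.0866
grip_force: 0.0
```

drive_tool(
  deltas=[
    [[0, 0, 0, 0, -0.113, 0], [0, 0, 0, 0, -0.113, 0], [0, 0, 0, 0, -0.113, 0], [0, 0, 0, 0, -0.113, 0], [0, 0, 0, 0, -0.113, 0], [0, 0, 0, 0, 0, 0]],
  ],
)

```text
time: 2.1
position: [0.4126, 0.4153, 0.2396]
tool_rot: [0.384, 0.751, -0.249, 0.476]
ft_force: [-0.3, 0.4, -0.3]
grip_width: 0.0873
grip_force: 0.0
```

Run:
```python
from h import *
h=np.array([np.cos(np.radians(-55)),np.sin(np.radians(-55)),0])
b=np.array([.471,.334,.066])
go(b-.11*h,-55,25)
go(b,-55,25)
```

```text
t 2.1 q [ 1.01  0.8   1.41 -0.99  1.6   0.72] pos [0.4126 0.4153 0.2396] F [-0.3  0.4 -0.3] w 0.0873
rotvec [ 0.004 -0.001  0.012]
shift now [161.4   2.9  64.5] shift after turn [161.5   1.2  64.3]
t 2.1 q [ 1.01  0.8   1.41 -0.99  1.6   0.72] pos [0.4126 0.4153 0.2396] F [-0.3  0.4 -0.3] w 0.0873
rotvec [ 0.004 -0.001  0.012]
shift now [114.8   1.9 164.1] shift after turn [115.    1.2 164. ]
```

drive_tool(
  deltas=[
    [[20, 0.2, 8, 0, 0, 0.012], [20, 0.2, 8, 0, 0, 0], [20, 0.2, 8, 0, 0, 0], [20, 0.2, 8, 0, 0, 0], [20, 0.2, 8, 0, 0, 0], [20, 0.2, 8, 0, 0, 0], [20, 0.2, 8, 0, 0, 0], [21, 0.2, 8, 0, 0, 0]],
  ],
)

```text
time: 2.77
position: [0.4118, 0.4257, 0.0713]
tool_rot: [0.393, 0.748, -0.242, 0.476]
ft_force: [-0.2, -0.4, 1.4]
grip_width: 0.0875
grip_force: 0.0
```

Run:
```python
from h import *
b=np.array([.471,.334,.066])
go(b,-55,25)
for n in('scene','top'):
    c=eyes.camera(n);np.save(n+'1.npy',c,allow_pickle=True)
    if n=='scene': A=c['img'][150:300,290:490]
    else: B=c['img'][160:310,40:240]
cv2.imwrite('pics/pre.png',cv2.convertScaleAbs(cv2.resize(np.hstack([A,B]),(800,300),interpolation=2)[...,::-1],alpha=1.8))
```

```text
t 2.77 q [ 1.01  1.05  1.38 -0.99  1.47  0.94] pos [0.4118 0.4257 0.0713] F [-0.2 -0.4  1.4] w 0.0875
rotvec [ 0.005 -0.008 -0.011]
shift now [-42.2  -4.1 100.7] shift after turn [-41.3  -4.1 101.1]
```

View pics/pre.png

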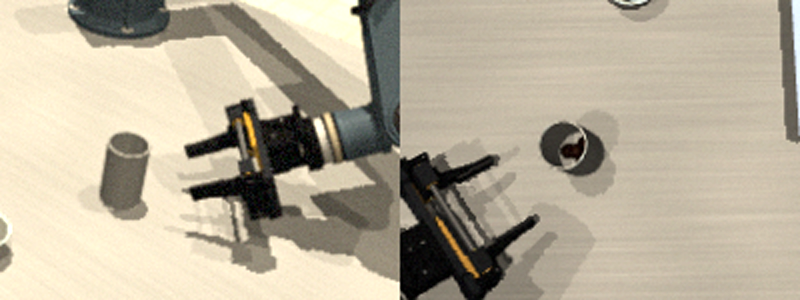

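Fingers straddle the beaker's line: the beaker is at about (125,170) in the left crop and (570,145) in the right, with the fingertips short of it. Moving in and gripping.

drive_tool(
  deltas=[
    [[-8.2, -0.8, 19.5, 0, 0, 0], [-8.2, -0.8, 19.5, 0, 0, 0], [-8.2, -0.8, 19.5, 0, 0, 0], [-8.2, -0.8, 19.5, 0, 0, 0], [-8.2, -0.8, 19.5, 0, 0, 0], [0, 0, 0, 0, 0, 0]],
  ],
)

```text
time: 3.37
position: [0.4704, 0.3335, 0.0692]
tool_rot: [0.394, 0.747, -0.244, 0.477]
ft_force: [0.4, 0.3, -0.3]
grip_width: 0.0874
grip_force: 0.0
```

drive_tool(
  deltas=[
    [[0, 0, 0, 0, 0, 0], [0, 0, 0, 0, 0, 0], [0, 0, 0, 0, 0, 0], [0, 0, 0, 0, 0, 0], [0, 0, 0, 0, 0, 0], [0, 0, 0, 0, 0, 0]],
  ],
  gripper=0,
  squeeze=25,
)

```text
time: 3.87
position: [0.469, 0.3382, 0.0676]
tool_rot: [0.392, 0.748, -0.242, 0.478]
ft_force: [0.7, 0.9, 2.5]
grip_width: 0.0616
grip_force: 25.0
```

Run:
```python
from h import *
o,P,Q=st(); print(Q.as_matrix().round(3)); 
go(P+[0,0,.2])
c=eyes.camera('scene');cv2.imwrite('pics/grip.png',cv2.convertScaleAbs(cv2.resize(c['img'][150:300,290:490],(600,450),interpolation=2)[...,::-1],alpha=1.8))
```

```text
[[-0.236  0.817  0.526]
 [ 0.355  0.576 -0.736]
 [-0.904  0.013 -0.426]]
t 3.87 q [ 0.87  1.03  1.53 -1.13  1.33  1.  ] pos [0.469  0.3382 0.0676] F [0.7 0.9 2.5] w 0.0616
rotvec [0. 0. 0.]
shift now [-180.9    2.5  -85.3] shift after turn [-180.9    2.5  -85.3]
```

View pics/grip.png

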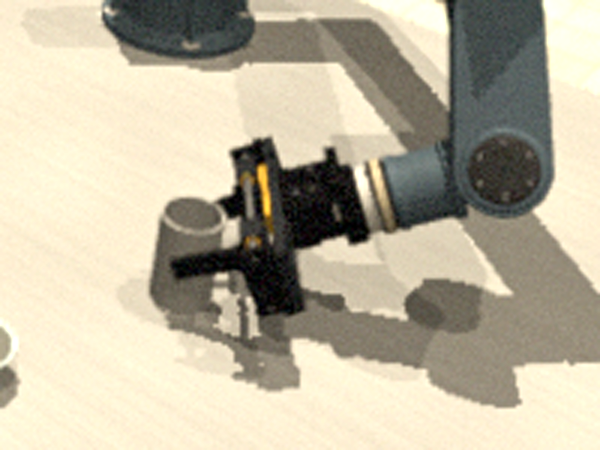

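Beaker is gripped at its upper half (grip width 61.6 mm). Lifting.

drive_tool(
  deltas=[
    [[-10, 0.1, -4.7, 0, 0, 0], [-20, 0.3, -9.4, 0, 0, 0], [-24, 0.3, -11.4, 0, 0, 0], [-24, 0.3, -11.4, 0, 0, 0], [-24, 0.3, -11.4, 0, 0, 0], [-24, 0.3, -11.4, 0, 0, 0], [-18, 0.3, -8, 0, 0, 0], [-10, 0, -4.7, 0, 0, 0]],
  ],
)

```text
time: 4.58
position: [0.4686, 0.3367, 0.2398]
tool_rot: [0.393, 0.748, -0.242, 0.477]
ft_force: [0.2, 0.2, -1.6]
grip_width: 0.0621
grip_force: 25.0
```

Run:
```python
from h import *
go(np.array([.515,-.036,.235]),-90,25)
o,P,Q=st();print('world z in tool',Q.inv().apply([0,0,1]).round(3))
```

```text
t 4.58 q [ 0.86  0.75  1.53 -1.08  1.46  0.76] pos [0.4686 0.3367 0.2398] F [ 0.2  0.2 -1.6] w 0.0621
rotvec [ 0.559 -0.01   0.248]
shift now [-139.8 -175.9  301. ] shift after turn [-153.2   46.4  339.8]
world z in tool [-0.904  0.013 -0.428]
```

drive_tool(
  deltas=[
    [[0, 0, 0, 0.07, -0.001, 0.031], [0, 0, 0, 0.07, -0.001, 0.031], [0, 0, 0, 0.07, -0.001, 0.031], [0, 0, 0, 0.07, -0.001, 0.031], [0, 0, 0, 0.07, -0.001, 0.031], [0, 0, 0, 0.07, -0.001, 0.031], [0, 0, 0, 0.07, -0.001, 0.031], [0, 0, 0, 0.07, -0.001, 0.031]],
  ],
)

```text
time: 5.25
position: [0.4681, 0.3368, 0.2361]
tool_rot: [0.596, 0.596, -0.383, 0.378]
ft_force: [0.8, -0.5, -1.6]
grip_width: 0.0621
grip_force: 25.0
```

drive_tool(
  deltas=[
    [[-4.3, 1.3, 9.5, 0, 0, 0], [-8.6, 2.6, 19, 0, 0, 0], [-10.7, 3.2, 23.8, 0, 0, 0], [-10.7, 3.2, 23.8, 0, 0, 0], [-10.7, 3.2, 23.8, 0, 0, 0], [-10.7, 3.2, 23.8, 0, 0, 0], [-10.7, 3.2, 23.8, 0, 0, 0], [-10.7, 3.2, 23.8, 0, 0, 0]],
  ],
)

```text
time: 5.92
position: [0.4907, 0.1471, 0.2345]
tool_rot: [0.595, 0.598, -0.382, 0.379]
ft_force: [0.3, 0.3, -0.7]
grip_width: 0.0619
grip_force: 25.0
```

drive_tool(
  deltas=[
    [[-10.7, 3.2, 23.8, 0, 0, 0], [-10.7, 3.2, 23.8, 0, 0, 0], [-10.7, 3.2, 23.8, 0, 0, 0], [-10.7, 3.2, 23.8, 0, 0, 0], [-10.7, 3.2, 23.8, 0, 0, 0], [-10.7, 3.2, 23.8, 0, 0, 0], [-7.5, 2.3, 16.7, 0, 0, 0], [-4.3, 1.3, 9.5, 0, 0, 0]],
  ],
)

```text
time: 6.58
position: [0.5129, -0.0386, 0.2322]
tool_rot: [0.596, 0.597, -0.382, 0.378]
ft_force: [-1.0, -0.2, -1.1]
grip_width: 0.0617
grip_force: 25.0
```

Run:
```python
from h import *
go(np.array([.515,-.036,.235]),-90,25)
o,P,Q=st();h=Q.as_matrix()[:,2]*[1,1,0];h/=np.linalg.norm(h)
print('heading in tool',Q.inv().apply(h).round(3), 'vertical in tool',Q.inv().apply([0,0,1]).round(3))
```

```text
t 6.58 q [ 0.2   0.7   1.73 -1.13  1.37  0.86] pos [ 0.5129 -0.0386  0.2322] F [-1.  -0.2 -1.1] w 0.0617
rotvec [-0.004  0.001  0.005]
shift now [-1.5  2.1 -3.5] shift after turn [-1.5  2.1 -3.5]
heading in tool [-0.422 -0.003  0.907] vertical in tool [-0.907 -0.006 -0.422]
```

drive_tool(
  deltas=[
    [[0, 0, 0, 0.046, 0, -0.1], [0, 0, 0, 0.046, 0, -0.1], [0, 0, 0, 0.046, 0, -0.1], [0, 0, 0, 0.046, 0, -0.1], [0, 0, 0, 0.046, 0, -0.1], [0, 0, 0, 0.046, 0, -0.1]],
  ],
)

```text
time: 7.08
position: [0.5141, -0.036, 0.2324]
tool_rot: [0.437, 0.689, -0.554, 0.164]
ft_force: [0.1, -0.4, -1.5]
grip_width: 0.0618
grip_force: 25.0
```

Run:
```python
from h import *
go(np.array([.515,-.036,.235]))
```

```text
t 7.08 q [ 0.18  0.8   1.56 -1.01  1.63  0.17] pos [ 0.5141 -0.036   0.2324] F [ 0.1 -0.4 -1.5] w 0.0618
rotvec [0. 0. 0.]
shift now [-2.4 -0.9 -1.1] shift after turn [-2.4 -0.9 -1.1]
```

drive_tool(
  deltas=[
    [[0, 0, 0, 0.046, 0, -0.1], [0, 0, 0, 0.046, 0, -0.1], [0, 0, 0, 0.046, 0, -0.1], [0, 0, 0, 0.046, 0, -0.1], [0, 0, 0, 0.046, 0, -0.1], [0, 0, 0, 0.046, 0, -0.1], [0, 0, 0, 0.046, 0, -0.1]],
  ],
)

```text
time: 7.67
position: [0.5143, -0.0361, 0.2322]
tool_rot: [0.196, 0.701, -0.677, -0.106]
ft_force: [-0.1, -0.6, -2.1]
grip_width: 0.0621
grip_force: 25.0
```

drive_tool(
  deltas=[
    [[0, 0, 0, 0.023, 0, -0.05], [0, 0, 0, 0.023, 0, -0.05], [0, 0, 0, 0.023, 0, -0.05], [0, 0, 0, 0.023, 0, -0.05], [0, 0, 0, 0.023, 0, -0.05], [0, 0, 0, 0.023, 0, -0.05], [0, 0, 0, 0.023, 0, -0.05]],
  ],
)

```text
time: 8.25
position: [0.5142, -0.0361, 0.2322]
tool_rot: [-0.062, -0.668, 0.703, 0.237]
ft_force: [0.0, -0.6, -1.3]
grip_width: 0.062
grip_force: 25.0
```

Run:
```python
from h import *
go(np.array([.515,-.036,.235]))
o,P,Q=st();h=np.array([0,-1,0])
print('beaker axis',Q.apply([-.907,-.006,-.422]).round(3))
c=eyes.camera('scene');A=c['img'][110:260,160:360]
c=eyes.camera('top');B=c['img'][100:250,180:380]
cv2.imwrite('pics/pour.png',cv2.convertScaleAbs(cv2.resize(np.hstack([A,B]),(800,300),interpolation=2)[...,::-1],alpha=1.6))
```

```text
t 8.25 q [ 0.17  1.02  1.44 -1.15  2.01 -0.84] pos [ 0.5142 -0.0361  0.2322] F [ 0.  -0.6 -1.3] w 0.062
rotvec [0. 0. 0.]
shift now [ 0.  -2.9 -0.2] shift after turn [ 0.  -2.9 -0.2]
beaker axis [ 0.97   0.007 -0.243]
```

View pics/pour.png

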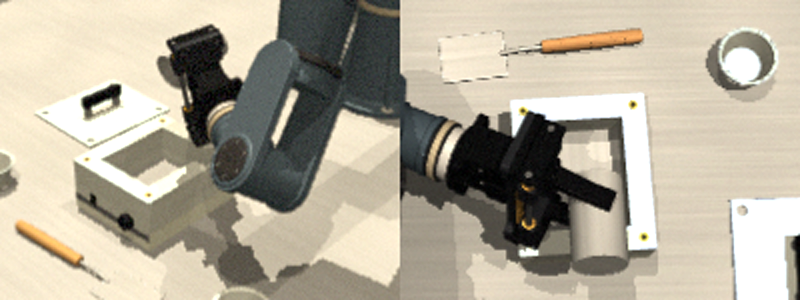

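The mouth is over the tank, at about (600,170) in the right crop, and 14° past level. Continuing slowly.

drive_tool(
  deltas=[
    [[0, 0, 0, 0.02, 0, -0.042], [0, 0, 0, 0.02, 0, -0.042], [0, 0, 0, 0.02, 0, -0.042], [0, 0, 0, 0.02, 0, -0.042], [0, 0, 0, 0.02, 0, -0.042], [0, 0, 0, 0.02, 0, -0.042], [0, 0, 0, 0.02, 0, -0.042], [0, 0, 0, 0, 0, 0]],
  ],
)

```text
time: 9.02
position: [0.5141, -0.0363, 0.2322]
tool_rot: [0.052, -0.62, 0.706, 0.34]
ft_force: [0.2, 0.2, -1.6]
grip_width: 0.0619
grip_force: 25.0
```

drive_tool(
  deltas=[
    [[0, 0, 0, 0, 0, 0], [0, 0, 0, 0, 0, 0], [0, 0, 0, 0, 0, 0], [0, 0, 0, 0, 0, 0], [0, 0, 0, 0.01, 0, -0.02], [0, 0, 0, 0.01, 0, -0.02], [0, 0, 0, 0.01, 0, -0.02], [0, 0, 0, 0, 0, 0]],
  ],
)

```text
time: 9.68
position: [0.5143, -0.0364, 0.2322]
tool_rot: [0.075, -0.607, 0.704, 0.361]
ft_force: [-0.1, 0.1, -1.7]
grip_width: 0.062
grip_force: 25.0
```

drive_tool(
  deltas=[
    [[0, 0, 0, 0, 0, 0], [0, 0, 0, 0, 0, 0], [0, 0, 0, 0, 0, 0], [0, 0, 0, 0, 0, 0], [0, 0, 0, 0, 0, 0], [0, 0, 0, 0, 0, 0]],
  ],
)

```text
time: 10.18
position: [0.5146, -0.0364, 0.2326]
tool_rot: [0.074, -0.607, 0.704, 0.36]
ft_force: [-0.0, 0.4, -1.5]
grip_width: 0.0621
grip_force: 25.0
```

Run:
```python
from h import *
go(np.array([.515,-.036,.235]))
o,P,Q=st()
print('beaker axis',Q.apply([-.907,-.006,-.422]).round(3))
c=eyes.camera('scene');A=c['img'][110:260,160:360]
c=eyes.camera('top');B=c['img'][100:250,180:380]
cv2.imwrite('pics/pour2.png',cv2.convertScaleAbs(cv2.resize(np.hstack([A,B]),(800,300),interpolation=2)[...,::-1],alpha=1.6))
```

```text
t 10.18 q [ 0.18  1.08  1.48 -1.26  2.07 -1.16] pos [ 0.5146 -0.0364  0.2326] F [-0.   0.4 -1.5] w 0.0621
rotvec [0. 0. 0.]
shift now [ 1.2 -2.2  0.1] shift after turn [ 1.2 -2.2  0.1]
beaker axis [ 0.806  0.005 -0.593]
```

View pics/pour2.png

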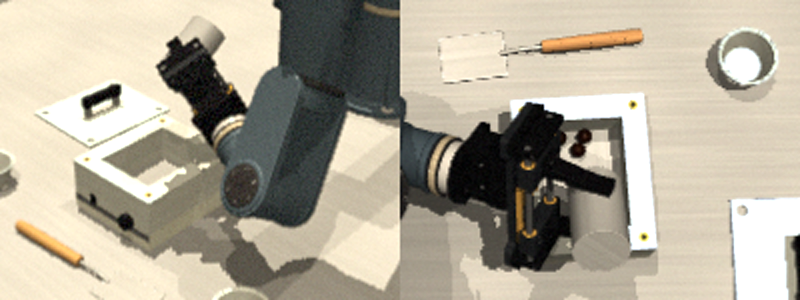

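Balls are in the tank: three are visible at about (565,137), (585,135) and (577,150) in the right crop, and the rest is hidden by the gripper. Tipping back upright.

drive_tool(
  deltas=[
    [[0, 0, 0, -0.023, 0, 0.05], [0, 0, 0, -0.046, 0, 0.1], [0, 0, 0, -0.046, 0, 0.1], [0, 0, 0, -0.046, 0, 0.1], [0, 0, 0, -0.046, 0, 0.1], [0, 0, 0, -0.046, 0, 0.1], [0, 0, 0, -0.046, 0, 0.1], [0, 0, 0, -0.046, 0, 0.1]],
  ],
)

```text
time: 10.95
position: [0.5147, -0.0364, 0.2324]
tool_rot: [0.216, 0.702, -0.674, -0.084]
ft_force: [-0.4, -1.0, -1.5]
grip_width: 0.0622
grip_force: 25.0
```

drive_tool(
  deltas=[
    [[0, 0, 0, -0.046, 0, 0.1], [0, 0, 0, -0.046, 0, 0.1], [0, 0, 0, -0.046, 0, 0.1], [0, 0, 0, -0.046, 0, 0.1], [0, 0, 0, -0.046, 0, 0.1], [0, 0, 0, -0.046, 0, 0.1], [0, 0, 0, -0.046, 0, 0.1], [0, 0, 0, -0.046, 0, 0.1]],
  ],
)

```text
time: 11.62
position: [0.5145, -0.0364, 0.2328]
tool_rot: [0.482, 0.671, -0.517, 0.223]
ft_force: [-0.6, -0.6, -0.3]
grip_width: 0.0618
grip_force: 25.0
```

drive_tool(
  deltas=[
    [[0, 0, 0, -0.046, 0, 0.1], [0, 0, 0, -0.046, 0, 0.1], [0, 0, 0, -0.046, 0, 0.1], [0, 0, 0, -0.04, 0, 0.085], [0, 0, 0, 0, 0, 0]],
  ],
)

```text
time: 12.03
position: [0.5129, -0.0364, 0.233]
tool_rot: [0.578, 0.611, -0.405, 0.358]
ft_force: [-0.4, 0.0, -1.6]
grip_width: 0.0619
grip_force: 25.0
```

Run:
```python
from h import *
go(np.array([.469,.337,.235]),-90,25)
```

```text
t 12.03 q [ 0.2   0.71  1.71 -1.11  1.4   0.77] pos [ 0.5129 -0.0364  0.233 ] F [-0.4  0.  -1.6] w 0.0619
rotvec [-0.031  0.007  0.075]
shift now [ 156.8  -42.7 -339. ] shift after turn [ 155.9  -43.9 -339.3]
```

drive_tool(
  deltas=[
    [[0, 0, 0, -0.031, 0.007, 0.075], [4.3, -1.2, -9.5, 0, 0, 0], [8.6, -2.5, -19, 0, 0, 0], [10.9, -3.1, -23.7, 0, 0, 0], [10.9, -3.1, -23.7, 0, 0, 0], [10.9, -3.1, -23.7, 0, 0, 0], [10.9, -3.1, -23.7, 0, 0, 0], [10.9, -3.1, -23.7, 0, 0, 0]],
  ],
)

```text
time: 12.7
position: [0.495, 0.1274, 0.2333]
tool_rot: [0.595, 0.597, -0.381, 0.379]
ft_force: [1.5, 0.6, -0.8]
grip_width: 0.0622
grip_force: 25.0
```

drive_tool(
  deltas=[
    [[10.9, -3.1, -23.7, 0, 0, 0], [10.9, -3.1, -23.7, 0, 0, 0], [10.9, -3.1, -23.7, 0, 0, 0], [10.9, -3.1, -23.7, 0, 0, 0], [10.9, -3.1, -23.7, 0, 0, 0], [10.9, -3.1, -23.7, 0, 0, 0], [10.9, -3.1, -23.7, 0, 0, 0], [8, -2.2, -17, 0, 0, 0]],
  ],
)

```text
time: 13.37
position: [0.4705, 0.3298, 0.234]
tool_rot: [0.595, 0.598, -0.381, 0.379]
ft_force: [0.7, -0.1, -1.1]
grip_width: 0.062
grip_force: 25.0
```

drive_tool(
  deltas=[
    [[4, -1.1, -9, 0, 0, 0], [0, 0, 0, 0, 0, 0]],
  ],
)

```text
time: 13.53
position: [0.4698, 0.3391, 0.234]
tool_rot: [0.595, 0.598, -0.38, 0.379]
ft_force: [1.0, 0.5, -2.4]
grip_width: 0.0622
grip_force: 25.0
```

Run:
```python
from h import *
o,P,Q=st()
go(np.array([P[0],P[1],.075]),-90,25)
print('vert in tool',Q.inv().apply([0,0,1]).round(3),'(grasp: -.904 .013 -.426)')
c=eyes.camera('top');np.save('top2.npy',c,allow_pickle=True)
c2=eyes.camera('scene')
A=cv2.resize(c['img'][140:230,230:310],(400,450),interpolation=2);B=cv2.resize(c2['img'][120:300,290:450],(400,450),interpolation=2)
cv2.imwrite('pics/chk.png',cv2.convertScaleAbs(np.hstack([A,B])[...,::-1],alpha=1.6))
```

```text
t 13.53 q [ 0.76  0.9   1.17 -0.78  1.92  0.82] pos [0.4698 0.3391 0.234 ] F [ 1.   0.5 -2.4] w 0.0622
rotvec [ 0.002 -0.001  0.003]
shift now [144.    0.4  67.3] shift after turn [144.1   0.   67.2]
vert in tool [-0.906 -0.002 -0.424] (grasp: -.904 .013 -.426)
```

View pics/chk.png

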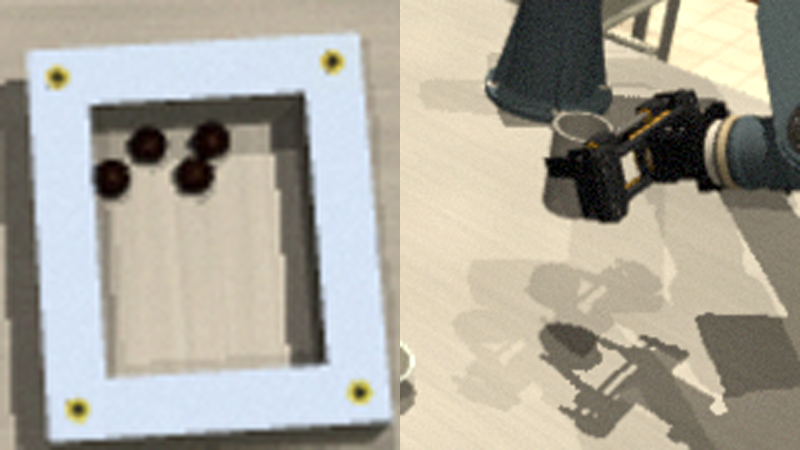

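All four balls are in the tank, at about (112,178), (147,145), (211,140) and (194,175) in the left crop. The beaker is held upright, so I'll set it down.

drive_tool(
  deltas=[
    [[12, 0, 5.6, 0, 0, 0], [24, 0, 11.2, 0, 0, 0], [24, 0, 11.2, 0, 0, 0], [24, 0, 11.2, 0, 0, 0], [24, 0, 11.2, 0, 0, 0], [22, 0, 10.3, 0, 0, 0], [10, 0, 4.7, 0, 0, 0], [3.6, 0, 1.7, 0, 0, 0]],
  ],
)

```text
time: 14.3
position: [0.4696, 0.3344, 0.0735]
tool_rot: [0.595, 0.596, -0.383, 0.379]
ft_force: [-0.3, 0.3, -1.0]
grip_width: 0.0619
grip_force: 25.0
```

drive_tool(
  deltas=[
    [[1.5, 0, 0.7, 0, 0, 0], [1.4, 0, 0.7, 0, 0, 0], [1.2, 0, 0.6, 0, 0, 0], [0, 0, 0, 0, 0, 0]],
  ],
)

```text
time: 14.63
position: [0.4709, 0.3367, 0.0727]
tool_rot: [0.597, 0.596, -0.379, 0.38]
ft_force: [-0.3, -0.1, -1.4]
grip_width: 0.0617
grip_force: 25.0
```

Run:
```python
from h import *
o,P,Q=st()
go(np.array([P[0],P[1],.0676]),-90,25)
```

```text
t 14.63 q [ 0.75  1.11  1.17 -0.74  1.76  0.97] pos [0.4709 0.3367 0.0727] F [-0.3 -0.1 -1.4] w 0.0617
rotvec [ 0.001 -0.002 -0.002]
shift now [ 4.6 -0.   2.2] shift after turn [4.7 0.  2.2]
```

drive_tool(
  deltas=[
    [[1, 0, 0.5, 0, 0, 0], [1, 0, 0.5, 0, 0, 0], [0, 0, 0, 0, 0, 0]],
  ],
)

```text
time: 14.88
position: [0.4705, 0.3364, 0.0696]
tool_rot: [0.597, 0.596, -0.38, 0.38]
ft_force: [-0.4, 0.2, -0.3]
grip_width: 0.062
grip_force: 25.0
```

drive_tool(
  deltas=[
    [[1, 0, 0.5, 0, 0, 0], [1, 0, 0.5, 0, 0, 0], [0, 0, 0, 0, 0, 0]],
  ],
)

```text
time: 15.13
position: [0.4705, 0.3362, 0.0674]
tool_rot: [0.596, 0.596, -0.38, 0.38]
ft_force: [-0.7, 0.5, 0.0]
grip_width: 0.0619
grip_force: 25.0
```

drive_tool(
  deltas=[
    [[0.6, 0, 0.3, 0, 0, 0], [0, 0, 0, 0, 0, 0], [0, 0, 0, 0, 0, 0]],
  ],
)

```text
time: 15.38
position: [0.4704, 0.3361, 0.0674]
tool_rot: [0.596, 0.596, -0.38, 0.38]
ft_force: [-0.4, -0.2, 3.3]
grip_width: 0.062
grip_force: 25.0
```

drive_tool(
  deltas=[
    [[0, 0, 0, 0, 0, 0], [0, 0, 0, 0, 0, 0], [0, 0, 0, 0, 0, 0], [0, 0, 0, 0, 0, 0], [0, 0, 0, 0, 0, 0]],
  ],
  gripper=100,
)

```text
time: 15.8
position: [0.4704, 0.3362, 0.0661]
tool_rot: [0.596, 0.596, -0.38, 0.38]
ft_force: [1.1, 1.1, 0.3]
grip_width: 0.0845
grip_force: 0.0
```

drive_tool(
  deltas=[
    [[0, 0, -8, 0, 0, 0], [0, 0, -15, 0, 0, 0], [0, 0, -20, 0, 0, 0], [0, 0, -20, 0, 0, 0], [0, 0, -20, 0, 0, 0], [0, 0, -20, 0, 0, 0], [0, 0, -15, 0, 0, 0]],
  ],
)

```text
time: 16.38
position: [0.4703, 0.4452, 0.1173]
tool_rot: [0.597, 0.597, -0.379, 0.38]
ft_force: [0.2, -0.5, -0.6]
grip_width: 0.0871
grip_force: 0.0
```

Run:
```python
from h import *
o,P,Q=st()
go(np.array([P[0],P[1],.32]),-90,25)
print('rotvec to down', (lambda y:(Q.inv()*R.from_matrix(np.c_[np.cross(y,[0,0,-1]),y,[0,0,-1]])).as_rotvec().round(3))([1.,0,0]))
c=eyes.camera('top')
a=inserts(c['img'],[(351,205),(402,204),(407,267),(355,269)],4,'d');print('cov',fit(plane(c,a,.003)),fit(plane(c,a,.005)))
c2=eyes.camera('scene')
A=cv2.resize(c['img'][190:280,80:160],(400,450),interpolation=2);B=cv2.resize(c2['img'][120:300,290:450],(400,450),interpolation=2)
cv2.imwrite('pics/rel.png',cv2.convertScaleAbs(np.hstack([A,B])[...,::-1],alpha=1.6))
```

```text
t 16.38 q [ 0.85  1.15  0.88 -0.72  2.    0.86] pos [0.4703 0.4452 0.1173] F [ 0.2 -0.5 -0.6] w 0.0871
rotvec [ 0.001 -0.002 -0.001]
shift now [-183.6    0.2  -86. ] shift after turn [-183.7    0.   -85.7]
rotvec to down [1.000e-03 1.133e+00 0.000e+00]
cov (array([ 0.4601, -0.3263]), np.float64(0.3624407551914999), array([0.1404, 0.1708, 0.1406, 0.1712])) (array([ 0.4599, -0.3257]), np.float64(0.3624407551914999), array([0.1402, 0.1705, 0.1404, 0.1709]))
```

View pics/rel.png

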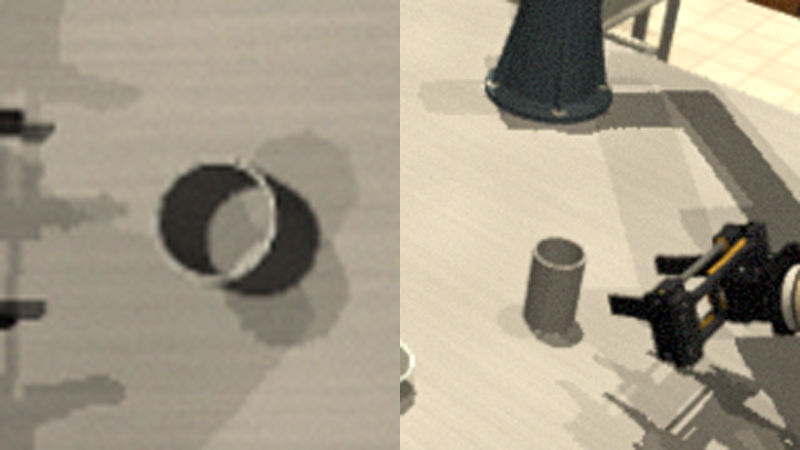

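The beaker stands upright and empty, with its mouth at about (218,222) in the left crop, and the fingers are clear. Next is the cover: rise, turn the tool down, cross over and yaw.

drive_tool(
  deltas=[
    [[-15, 0, -7, 0, 0, 0], [-30, 0, -14, 0, 0, 0], [-35, 0, -16.3, 0, 0, 0], [-35, 0, -16.3, 0, 0, 0], [-35, 0, -16.3, 0, 0, 0], [-25, 0, -12, 0, 0, 0], [-9, 0, -4, 0, 0, 0]],
  ],
)

```text
time: 17.07
position: [0.471, 0.4426, 0.326]
tool_rot: [0.599, 0.595, -0.377, 0.38]
ft_force: [0.6, 0.1, 0.8]
grip_width: 0.0872
grip_force: 0.0
```

drive_tool(
  deltas=[
    [[0, 0, 0, 0, 0.1133, 0], [0, 0, 0, 0, 0.1133, 0], [0, 0, 0, 0, 0.1133, 0], [0, 0, 0, 0, 0.1133, 0], [0, 0, 0, 0, 0.1133, 0]],
  ],
)

```text
time: 17.48
position: [0.4699, 0.4426, 0.3189]
tool_rot: [0.679, 0.679, -0.197, 0.196]
ft_force: [1.3, -0.3, 0.3]
grip_width: 0.0871
grip_force: 0.0
```

drive_tool(
  deltas=[
    [[0, 0, 0, 0, 0.1133, 0], [0, 0, 0, 0, 0.1133, 0], [0, 0, 0, 0, 0.1133, 0], [0, 0, 0, 0, 0.1133, 0], [0, 0, 0, 0, 0.1133, 0], [0, 0, 0, 0, 0, 0]],
  ],
)

```text
time: 17.98
position: [0.4697, 0.4388, 0.3194]
tool_rot: [0.709, 0.705, -0.002, -0.0]
ft_force: [0.9, 0.2, -0.1]
grip_width: 0.0869
grip_force: 0.0
```

drive_tool(
  deltas=[
    [[-15, 0, 0, 0, 0, 0], [-30, 0, 0, 0, 0, 0], [-35, 0, 0, 0, 0, 0], [-35, 0, 0, 0, 0, 0], [-35, 0, 0, 0, 0, 0], [-35, 0, 0, 0, 0, 0], [-35, 0, 0, 0, 0, 0], [-35, 0, 0, 0, 0, 0]],
  ],
)

```text
time: 18.65
position: [0.4694, 0.1866, 0.3189]
tool_rot: [0.707, 0.707, -0.003, 0.0]
ft_force: [0.4, -0.8, -0.4]
grip_width: 0.087
grip_force: 0.0
```

drive_tool(
  deltas=[
    [[-35, 0, 0, 0, 0, 0.1], [-35, -3.5, 0, 0, 0, 0.1], [-34, -7, 0, 0, 0, 0.1], [-33, -10, 0, 0, 0, 0.1], [-32, -14, 0, 0, 0, 0.1], [-31, -17, 0, 0, 0, 0.1], [-29, -20, 0, 0, 0, 0.1], [-27, -23, 0, 0, 0, 0.1]],
  ],
)

```text
time: 19.32
position: [0.306, -0.0046, 0.3195]
tool_rot: [0.928, 0.373, -0.002, 0.001]
ft_force: [-0.1, -0.2, 0.6]
grip_width: 0.0872
grip_force: 0.0
```

Run:
```python
from h import *
a=np.radians(.37-90)
y=np.array([np.cos(a),np.sin(a),0]);Rt=R.from_matrix(np.c_[np.cross(y,[0,0,-1]),y,[0,0,-1]])
go(np.array([.460,-.326,.12]),Rt=Rt)
```

```text
t 19.32 q [-0.38 -0.05  2.02 -0.    1.17  0.43] pos [ 0.306  -0.0046  0.3195] F [-0.1 -0.2  0.6] w 0.0872
rotvec [0.001 0.005 0.759]
shift now [-110.6  338.6  199.8] shift after turn [151.9 322.4 199.5]
```

drive_tool(
  deltas=[
    [[0, 0, 0, 0, 0, 0.1084], [0, 0, 0, 0, 0, 0.1084], [0, 0, 0, 0, 0, 0.1084], [0, 0, 0, 0, 0, 0.1084], [0, 0, 0, 0, 0, 0.1084], [0, 0, 0, 0, 0, 0.1084], [0, 0, 0, 0.001, 0.005, 0.1084]],
  ],
)

```text
time: 19.9
position: [0.3069, -0.0033, 0.3197]
tool_rot: [1.0, 0.003, 0.001, 0.0]
ft_force: [-0.9, 0.0, -0.0]
grip_width: 0.0875
grip_force: 0.0
```

drive_tool(
  deltas=[
    [[6, 13, 8, 0, 0, 0], [12, 25, 15.5, 0, 0, 0], [12.7, 27, 16.6, 0, 0, 0], [12.7, 27, 16.6, 0, 0, 0], [12.7, 27, 16.6, 0, 0, 0], [12.7, 27, 16.6, 0, 0, 0], [12.7, 27, 16.6, 0, 0, 0], [12.7, 27, 16.6, 0, 0, 0]],
  ],
)

```text
time: 20.57
position: [0.4046, -0.2031, 0.1957]
tool_rot: [1.0, 0.006, 0.001, -0.001]
ft_force: [0.4, 0.2, 0.7]
grip_width: 0.0868
grip_force: 0.0
```

drive_tool(
  deltas=[
    [[12.7, 27, 16.6, 0, 0, 0], [12.7, 27, 16.6, 0, 0, 0], [12.7, 27, 16.6, 0, 0, 0], [12.7, 27, 16.6, 0, 0, 0], [8, 16, 10, 0, 0, 0], [0, 0, 0, 0, 0, 0], [0, 0, 0, 0, 0, 0]],
  ],
)

```text
time: 21.15
position: [0.4647, -0.3251, 0.1195]
tool_rot: [1.0, 0.006, 0.0, -0.001]
ft_force: [-0.1, 0.8, 0.3]
grip_width: 0.087
grip_force: 0.0
```

Run:
```python
from h import *
a=np.radians(.37-90)
y=np.array([np.cos(a),np.sin(a),0]);Rt=R.from_matrix(np.c_[np.cross(y,[0,0,-1]),y,[0,0,-1]])
go(np.array([.460,-.326,.040]),Rt=Rt)
# bar, from the scene view at start: dark blob on plate
s=np.load('scene0.npy',allow_pickle=True).item()
im=s['img'][145:175,190:235].mean(2);m=(im<45).astype(np.uint8)
n,l,stt,ce=cv2.connectedComponentsWithStats(m);print([(stt[i],ce[i]+[190,145]) for i in range(1,n) if stt[i][4]>15])
k=1+np.argmax(stt[1:,4]);print('bar by scene',plane(s,[ce[k]+[190,145]],.037))
```

```text
t 21.15 q [-0.81  0.62  1.69  0.    0.83  0.75] pos [ 0.4647 -0.3251  0.1195] F [-0.1  0.8  0.3] w 0.087
rotvec [-0.003 -0.001  0.005]
shift now [-4.8  1.1 79.5] shift after turn [-4.7  0.9 79.5]
[(array([ 11,   7,  19,  16, 117], dtype=int32), array([210.31623932, 158.27350427]))]
bar by scene [[ 0.46512582 -0.31857531  0.037     ]]
```

drive_tool(
  deltas=[
    [[-2.4, 0.5, 12, -0.003, -0.001, 0.005], [-2.4, 0.5, 20, 0, 0, 0], [0, 0, 20, 0, 0, 0], [0, 0, 15, 0, 0, 0], [0, 0, 9, 0, 0, 0], [0, 0, 3.5, 0, 0, 0], [0, 0, 0, 0, 0, 0]],
  ],
)

```text
time: 21.73
position: [0.4604, -0.3255, 0.0415]
tool_rot: [1.0, 0.004, 0.001, 0.001]
ft_force: [0.7, -0.6, -0.0]
grip_width: 0.0871
grip_force: 0.0
```

drive_tool(
  deltas=[
    [[0, 0, 0, 0, 0, 0], [0, 0, 0, 0, 0, 0], [0, 0, 0, 0, 0, 0], [0, 0, 0, 0, 0, 0], [0, 0, 0, 0, 0, 0], [0, 0, 0, 0, 0, 0], [0, 0, 0, 0, 0, 0], [0, 0, 0, 0, 0, 0]],
  ],
  gripper=0,
  squeeze=50,
)

```text
time: 22.4
position: [0.4608, -0.3267, 0.0418]
tool_rot: [1.0, 0.003, 0.002, 0.002]
ft_force: [-0.1, -0.5, 0.2]
grip_width: 0.0418
grip_force: 0.0
```

drive_tool(
  deltas=[
    [[0, 0, 0, 0, 0, 0], [0, 0, 0, 0, 0, 0], [0, 0, -3, 0, 0, 0], [0, 0, -10, 0, 0, 0], [0, 0, -20, 0, 0, 0], [0, 0, -25, 0, 0, 0]],
  ],
)

```text
time: 22.9
position: [0.459, -0.3248, 0.0987]
tool_rot: [1.0, 0.003, -0.0, -0.001]
ft_force: [0.6, -0.2, -5.3]
grip_width: 0.0133
grip_force: 50.0
```

drive_tool(
  deltas=[
    [[0, 0, -25, 0, 0, 0], [0, 0, -25, 0, 0, 0], [0, 0, -25, 0, 0, 0], [0, 0, -25, 0, 0, 0], [0, 0, -15, 0, 0, 0], [0, 0, -5, 0, 0, 0], [0, 0, 0, 0, 0, 0], [0, 0, 0, 0, 0, 0]],
  ],
)

```text
time: 23.57
position: [0.4593, -0.3253, 0.2189]
tool_rot: [1.0, 0.003, 0.001, 0.001]
ft_force: [-0.5, 0.7, -5.8]
grip_width: 0.0137
grip_force: 50.0
```

Run:
```python
from h import *
go()
```

```text
t 23.57 q [-0.82  0.47  1.62  0.    1.04  0.75] pos [ 0.4593 -0.3253  0.2189] F [-0.5  0.7 -5.8] w 0.0137
rotvec [0. 0. 0.]
```

Weight is on the gripper, but the fingers finished closing during the lift, so I'll check how the cover hangs.

Run:
```python
from h import *
c=eyes.camera('top');s=eyes.camera('scene');np.save('top3.npy',c,allow_pickle=True);np.save('scene3.npy',s,allow_pickle=True)
A=cv2.resize(c['img'][170:320,310:470],(400,375),interpolation=2);B=cv2.resize(s['img'][70:220,130:290],(400,375),interpolation=2)
cv2.imwrite('pics/held.png',cv2.convertScaleAbs(np.hstack([A,B])[...,::-1],alpha=1.3))
```

```text
(no output)
```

View pics/held.png

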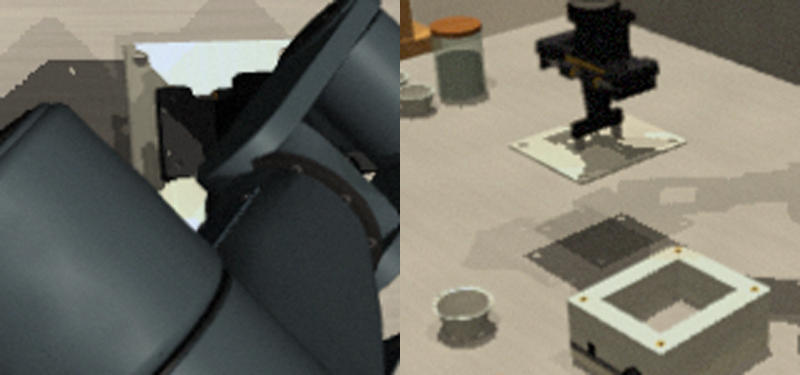

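The left crop is mostly blocked by the arm. The right crop shows the cover hanging level, with corner holes at about (520,147), (665,140) and (583,180), and held high on the bar. The grip is shallow, so I'll set the cover down again and regrip properly.

drive_tool(
  deltas=[
    [[0, 0, 10, 0, 0, 0], [0, 0, 22, 0, 0, 0], [0, 0, 25, 0, 0, 0], [0, 0, 25, 0, 0, 0], [0, 0, 25, 0, 0, 0], [0, 0, 18, 0, 0, 0], [0, 0, 8, 0, 0, 0], [0, 0, 0, 0, 0, 0]],
  ],
)

```text
time: 24.33
position: [0.4591, -0.3251, 0.0835]
tool_rot: [1.0, 0.003, -0.0, -0.001]
ft_force: [-0.7, 0.6, -3.8]
grip_width: 0.0136
grip_force: 50.0
```

drive_tool(
  deltas=[
    [[0, 0, 3, 0, 0, 0], [0, 0, 3, 0, 0, 0], [0, 0, 2, 0, 0, 0], [0, 0, 0, 0, 0, 0]],
  ],
)

```text
time: 24.67
position: [0.461, -0.3269, 0.0793]
tool_rot: [1.0, 0.003, 0.002, 0.002]
ft_force: [0.7, 0.2, -5.6]
grip_width: 0.0134
grip_force: 50.0
```

drive_tool(
  deltas=[
    [[0, 0, 3, 0, 0, 0], [0, 0, 3, 0, 0, 0], [0, 0, 2, 0, 0, 0], [0, 0, 0, 0, 0, 0]],
  ],
)

```text
time: 25.0
position: [0.4605, -0.3264, 0.0705]
tool_rot: [1.0, 0.003, 0.002, 0.001]
ft_force: [0.2, 0.5, -5.1]
grip_width: 0.0138
grip_force: 50.0
```

drive_tool(
  deltas=[
    [[0, 0, 2.5, 0, 0, 0], [0, 0, 2.5, 0, 0, 0], [0, 0, 0, 0, 0, 0]],
  ],
)

```text
time: 25.25
position: [0.4605, -0.3264, 0.0653]
tool_rot: [1.0, 0.003, 0.002, 0.001]
ft_force: [-1.5, 0.4, -4.9]
grip_width: 0.0135
grip_force: 50.0
```

drive_tool(
  deltas=[
    [[0, 0, 2, 0, 0, 0], [0, 0, 2, 0, 0, 0], [0, 0, 0, 0, 0, 0]],
  ],
)

```text
time: 25.5
position: [0.4606, -0.3265, 0.0614]
tool_rot: [1.0, 0.003, 0.002, 0.001]
ft_force: [-0.3, 0.0, -5.0]
grip_width: 0.0137
grip_force: 50.0
```

drive_tool(
  deltas=[
    [[0, 0, 1.5, 0, 0, 0], [0, 0, 1.5, 0, 0, 0], [0, 0, 0, 0, 0, 0]],
  ],
)

```text
time: 25.75
position: [0.4606, -0.3265, 0.0585]
tool_rot: [1.0, 0.003, 0.002, 0.001]
ft_force: [-0.1, -0.8, -5.4]
grip_width: 0.0136
grip_force: 50.0
```

drive_tool(
  deltas=[
    [[0, 0, 2, 0, 0, 0], [0, 0, 1.5, 0, 0, 0], [0, 0, 0, 0, 0, 0]],
  ],
)

```text
time: 26.0
position: [0.4609, -0.3269, 0.0562]
tool_rot: [1.0, 0.003, 0.002, 0.002]
ft_force: [-1.3, 0.8, 1.7]
grip_width: 0.014
grip_force: 50.0
```

drive_tool(
  deltas=[
    [[0, 0, 1, 0, 0, 0], [0, 0, 1, 0, 0, 0], [0, 0, 0, 0, 0, 0]],
  ],
)

```text
time: 26.25
position: [0.461, -0.3269, 0.0561]
tool_rot: [1.0, 0.004, 0.002, 0.002]
ft_force: [-3.6, 3.2, 16.4]
grip_width: 0.0138
grip_force: 50.0
```

drive_tool(
  deltas=[
    [[0, 0, 1, 0, 0, 0], [0, 0, 0.5, 0, 0, 0], [0, 0, 0, 0, 0, 0]],
  ],
)

```text
time: 26.5
position: [0.4609, -0.3269, 0.0561]
tool_rot: [1.0, 0.004, 0.002, 0.002]
ft_force: [-4.6, 4.5, 26.1]
grip_width: 0.0135
grip_force: 50.1
```

Contact at TCP z ≈ 0.056, so the grip was 16 mm too high. I'll relieve the push, open, go down and close with enough time.

drive_tool(
  deltas=[
    [[0, 0, -2.5, 0, 0, 0], [0, 0, 0, 0, 0, 0]],
  ],
)

```text
time: 26.67
position: [0.461, -0.3269, 0.0562]
tool_rot: [1.0, 0.003, 0.003, 0.002]
ft_force: [-1.8, 1.7, 13.4]
grip_width: 0.0133
grip_force: 50.0
```

drive_tool(
  deltas=[
    [[0, 0, 0, 0, 0, 0], [0, 0, 0, 0, 0, 0], [0, 0, 0, 0, 0, 0], [0, 0, 0, 0, 0, 0], [0, 0, 5, 0, 0, 0], [0, 0, 5, 0, 0, 0], [0, 0, 5, 0, 0, 0], [0, 0, 0, 0, 0, 0]],
  ],
  gripper=40,
)

```text
time: 27.33
position: [0.4602, -0.3261, 0.0378]
tool_rot: [1.0, 0.003, 0.001, 0.001]
ft_force: [0.2, -0.1, -0.6]
grip_width: 0.0344
grip_force: 0.0
```

drive_tool(
  deltas=[
    [[0, 0, 0, 0, 0, 0], [0, 0, 0, 0, 0, 0], [0, 0, 0, 0, 0, 0], [0, 0, 0, 0, 0, 0], [0, 0, 0, 0, 0, 0], [0, 0, 0, 0, 0, 0], [0, 0, 0, 0, 0, 0], [0, 0, 0, 0, 0, 0]],
  ],
  gripper=0,
  squeeze=55,
)

```text
time: 28.0
position: [0.4609, -0.3269, 0.0395]
tool_rot: [1.0, 0.003, 0.002, 0.002]
ft_force: [-0.9, -0.5, 0.6]
grip_width: 0.0132
grip_force: 55.0
```

Run:
```python
from h import *
go(); o,P,Q=st(); print(Q.as_matrix().round(4))
```

```text
t 28.0 q [-0.81  0.75  1.73  0.    0.65  0.75] pos [ 0.4609 -0.3269  0.0395] F [-0.9 -0.5  0.6] w 0.0132
rotvec [0. 0. 0.]
[[ 1.      0.0068  0.0043]
 [ 0.0068 -1.     -0.0035]
 [ 0.0043  0.0035 -1.    ]]
```

Solid grip now: the bar is 13 mm wide in the jaws, TCP is at z 0.0395 and the plate is on the bench. Lift, carry over the melter and yaw by +1.9°.

drive_tool(
  deltas=[
    [[0, 0, 0, 0, 0, 0], [0, 0, -4, 0, 0, 0], [0, 0, -10, 0, 0, 0], [0, 0, -18, 0, 0, 0], [0, 0, -25, 0, 0, 0], [0, 0, -25, 0, 0, 0], [0, 0, -25, 0, 0, 0], [0, 0, -25, 0, 0, 0]],
  ],
)

```text
time: 28.67
position: [0.4595, -0.3253, 0.1723]
tool_rot: [1.0, 0.003, 0.001, 0.001]
ft_force: [-0.1, -0.4, -5.3]
grip_width: 0.0135
grip_force: 55.0
```

drive_tool(
  deltas=[
    [[0, 0, -14, 0, 0, 0], [0, 0, -4, 0, 0, -0.0083], [0, 0, 0, 0, 0, -0.0083], [0, 0, 0, 0, 0, -0.0083], [0, 0, 0, 0, 0, -0.0084], [0, 0, 0, 0, 0, 0]],
  ],
)

```text
time: 29.17
position: [0.4594, -0.3254, 0.1877]
tool_rot: [1.0, 0.02, 0.001, 0.0]
ft_force: [-0.1, -0.1, -5.1]
grip_width: 0.0135
grip_force: 55.0
```

drive_tool(
  deltas=[
    [[2.9, -6.9, 0, 0, 0, 0], [5.8, -13.8, 0, 0, 0, 0], [8.7, -20.7, 0, 0, 0, 0], [9.6, -23, 0, 0, 0, 0], [9.6, -23, 0, 0, 0, 0], [9.6, -23, 0, 0, 0, 0], [9.6, -23, 0, 0, 0, 0], [9.6, -23, 0, 0, 0, 0]],
  ],
)

```text
time: 29.83
position: [0.5194, -0.1645, 0.1887]
tool_rot: [1.0, 0.02, 0.001, 0.001]
ft_force: [0.4, -0.4, -5.6]
grip_width: 0.0137
grip_force: 55.0
```

drive_tool(
  deltas=[
    [[9.6, -23, 0, 0, 0, 0], [9.6, -23, 0, 0, 0, 0], [9.6, -23, 0, 0, 0, 0], [9.6, -23, 0, 0, 0, 0], [8.7, -20.7, 0, 0, 0, 0], [5.8, -13.8, 0, 0, 0, 0], [2.9, -6.9, 0, 0, 0, 0], [0, 0, 0, 0, 0, 0]],
  ],
)

```text
time: 30.5
position: [0.5696, -0.0291, 0.1885]
tool_rot: [1.0, 0.022, 0.002, 0.001]
ft_force: [-0.8, -0.4, -5.3]
grip_width: 0.0135
grip_force: 55.0
```

drive_tool(
  deltas=[
    [[0, 0, 0, 0, 0, 0], [0, 0, 0, 0, 0, 0], [0, 0, 0, 0, 0, 0]],
  ],
)

```text
time: 30.75
position: [0.5693, -0.0327, 0.1887]
tool_rot: [1.0, 0.019, 0.002, 0.002]
ft_force: [-0.2, -0.8, -4.6]
grip_width: 0.0137
grip_force: 55.0
```

Run:
```python
from h import *
M=np.array([[1,.0068,.0043],[.0068,-1,-.0035],[.0043,.0035,-1]])
Rt=R.from_euler('z',1.91,degrees=True)*R.from_matrix(M)
go(np.array([.5824,-.0368,.1515]),Rt=Rt)
```

```text
t 30.75 q [-0.25  0.52  1.63 -0.    0.98  1.28] pos [ 0.5693 -0.0327  0.1887] F [-0.2 -0.8 -4.6] w 0.0137
rotvec [-0.     0.001 -0.001]
shift now [12.8  4.5 37.3] shift after turn [12.8  4.5 37.3]
```

drive_tool(
  deltas=[
    [[2, 1, 4, 0, 0, 0], [3, 1, 8, 0, 0, 0], [3, 1, 9, 0, 0, 0], [3, 1, 9, 0, 0, 0], [1.8, 0.5, 5, 0, 0, 0], [0, 0, 2.3, 0, 0, 0], [0, 0, 0, 0, 0, 0], [0, 0, 0, 0, 0, 0]],
  ],
)

```text
time: 31.42
position: [0.5827, -0.0358, 0.1512]
tool_rot: [1.0, 0.02, 0.002, 0.001]
ft_force: [-0.5, 0.0, -6.1]
grip_width: 0.0136
grip_force: 55.0
```

drive_tool(
  deltas=[
    [[0, 0, 0, 0, 0, 0], [0, 0, 0, 0, 0, 0], [0, 0, 0, 0, 0, 0]],
  ],
)

```text
time: 31.67
position: [0.583, -0.0359, 0.1521]
tool_rot: [1.0, 0.02, 0.002, 0.002]
ft_force: [-0.1, 0.2, -5.3]
grip_width: 0.0135
grip_force: 55.0
```

```bash
cat > m.py <<'E'
from h import *
M=np.array([[1,.0068,.0043],[.0068,-1,-.0035],[.0043,.0035,-1]])
Rt=R.from_euler('z',1.91,degrees=True)*R.from_matrix(M)
go(np.array([.5824,-.0368,.1495]),Rt=Rt)
def proj(c,X):
    Rc=R.from_quat(c['attitude']);p=Rc.inv().apply(np.array(X)-c['xyz'])*[1,-1,-1]
    return cv2.projectPoints(p,np.zeros(3),np.zeros(3),K(c),np.array(c['D'],float))[0].reshape(-1,2)
def corners(ctr,ang,z):
    L=np.array([[85,70],[85,-70],[-85,-70],[-85,70]])/1000.;a=np.radians(ang)
    return np.c_[L@np.array([[np.cos(a),np.sin(a)],[-np.sin(a),np.cos(a)]])+ctr,[z]*4]
rim=corners([.5815,-.0359],2.28,.09)
E
cat > look.py <<'E'
from m import *
z=st()[1][2]-.0395+.003
for n in('scene','top'):
    c=eyes.camera(n);np.save(n+'5.npy',c,allow_pickle=True);c0=np.load(n+'0.npy',allow_pickle=True).item()
    g=proj(c0,rim);a=inserts(c0['img'],g,5)
    g2=proj(c,corners([.5815,-.0359],2.28,z))
    print(n,'rim px',a.round(1).tolist());W=plane(c0,a,.09);print(' rim',W[:,:2].round(4).tolist(),fit(W))
    print(' expected hole px',g2.round(1).tolist())
    for p in g2:
        x,y=int(round(p[0])),int(round(p[1]));print(c['img'][y-6:y+7,x-6:x+7].mean(2).astype(int) if n=='scene' else c['img'][y-4:y+5,x-4:x+5].mean(2).astype(int))
E
python3 look.py
```

```text
t 31.67 q [-0.25  0.59  1.63 -0.    0.92  1.28] pos [ 0.583  -0.0359  0.1521] F [-0.1  0.2 -5.3] w 0.0135
rotvec [-0. -0.  0.]
shift now [-0.7  0.9  2.6] shift after turn [-0.7  0.9  2.6]
scene rim px [[233.5, 207.0], [203.0, 189.3], [240.7, 169.6], [271.5, 185.2]]
 rim [[0.6653, 0.0372], [0.671, -0.1009], [0.4998, -0.1096], [0.4948, 0.0314]] (array([ 0.5827, -0.0355]), np.float64(2.4266299307982138), array([0.1382, 0.1714, 0.1411, 0.1706]))
 expected hole px [[233.8, 199.7], [202.7, 182.1], [240.8, 163.1], [271.8, 178.3]]
[[166 167 169 167 125  96  92  92  92  93  92  90  91]
 [168 168 169 171 165 126  99  93  93  92  92  95  92]
 [168 169 167 167 169 164 134 101  95  97  92  95  94]
 [168 168 169 167 170 170 165 132 110 106  96  98 105]
 [166 169 167 166 162 161 162 158 131 110 106 108 106]
 [169 170 168 153 130 118 124 133 161 132 110 107 102]
 [166 169 167 123  78  67  72 101 162 166 129 101  92]
 [136 158 162 137 107  90 108 133 167 162 151  92  70]
 [ 84 106 138 159 166 153 165 158 153 122  85  71  65]
 [ 66  70  85 122 155 161 160 118  84  74  65  65  67]
 [ 65  66  65  75  88
[... 3009 characters left out ...]
 85 81 83 86 85]
 [73 76 75 78 77 78 79 78 43]
 [70 72 71 70 72 73 74 41 35]]
[[ 45  50  49  51  54  32  19  44 136]
 [ 29  46  47  50  51  16  24  47 166]
 [ 25  45  45  47  44  22  24  44 163]
 [ 18  39  44  38  26  14  31  46 128]
 [ 31  32  43  27  26  16  29  47 138]
 [ 34  26  44  22  20  17  35  49 166]
 [ 31  21  76  45  16  12  35  82 168]
 [ 31  22 126  53  14  13  40 133 171]
 [ 29  30 110  31  14  21  48 132 166]]
[[32 28 32 33 31 34 34 33 32]
 [29 32 32 33 33 33 33 31 33]
 [31 31 31 30 34 30 30 32 31]
 [30 28 30 31 30 30 31 31 32]
 [31 31 31 33 30 31 31 31 30]
 [30 30 31 32 32 30 32 30 33]
 [31 30 28 33 31 30 31 31 30]
 [31 31 31 31 33 30 29 30 32]
 [32 34 30 30 31 30 30 30 31]]
```

```bash
cat > off.py <<'E'
from m import *
def off(c,zt):
    c0=np.load('scene0.npy',allow_pickle=True).item();a=inserts(c0['img'],proj(c0,rim),5);W=plane(c0,a,.09)
    g=proj(c,corners([.5815,-.0359],2.28,zt))[:2];H=[]
    for p in g:
        x,y=np.round(p).astype(int);im=c['img'].mean(2)
        # blob of non-white pixels, nearest the expected place
        sub=im[y-5:y+5,x-5:x+6];m=(sub<146).astype(np.uint8);n,l,s,ce=cv2.connectedComponentsWithStats(m,connectivity=4)
        ok=[i for i in range(1,n) if s[i][4]>=6 and s[i][0]>0 and s[i][1]>0 and s[i][0]+s[i][2]<11 and s[i][1]+s[i][3]<10]
        if not ok: print('none',s);continue
        k=ok[0];mm=cv2.dilate((l==k).astype(np.uint8),np.ones((3,3)));w=np.clip(162-sub,0,100)*mm
        yy,xx=np.mgrid[y-5:y+5,x-5:x+6];H.append([(np.minimum(w,40)*xx).sum()/np.minimum(w,40).sum(),(np.minimum(w,40)*yy).sum()/np.minimum(w,40).sum()])
    X=plane(c,H,zt);print('px',np.round(H,2).tolist(),'hole',X[:,:2].round(4).tolist());d=(X-W[:2])[:,:2]*1000
    print('hole-thread mm (scene)',d.round(1).tolist(),'hole spacing',np.linalg.norm(X[0]-X[1]).round(4),'dir deg holes',np.degrees(np.arctan2(*(X[0]-X[1])[[0,1]])).round(2),'rim',np.degrees(np.arctan2(*(W[0]-W[1])[[0,1]])).round(2))
E
python3 - <<'E'
from off import *
off(np.load('scene5.npy',allow_pickle=True).item(),st()[1][2]-.0395+.005)
# scene view of the cover as it lay, same camera vs top: bias check
for n in('scene','top'):
    c0=np.load(n+'0.npy',allow_pickle=True).item()
    for ctr in [[.46,-.326]]:
        b=inserts(c0['img'],proj(c0,corners(ctr,.37,.005)),4 if n=='top' else 3,'d');W=plane(c0,b,.005);print(n,fit(W),W[:,:2].round(4).tolist())
E
```

```text
t 31.77 q [-0.25  0.59  1.63 -0.    0.92  1.28] pos [ 0.5829 -0.0359  0.152 ] F [ 0.6 -0.2 -4.3] w 0.0135
rotvec [-0. -0.  0.]
shift now [-0.6  0.9  2.5] shift after turn [-0.6  0.9  2.5]
px [[233.19, 200.08], [201.89, 182.17]] hole [[0.6681, 0.0396], [0.6733, -0.1013]]
hole-thread mm (scene) [[2.8, 2.4], [2.3, -0.4]] hole spacing 0.141 dir deg holes -2.08 rim -2.36
scene (array([ 0.4669, -0.3152]), np.float64(-1.4216929918203505), array([0.1469, 0.1677, 0.1364, 0.1751])) [[0.5517, -0.2438], [0.5533, -0.3908], [0.386, -0.3811], [0.3766, -0.245]]
top (array([ 0.4599, -0.3258]), np.float64(0.4309045837891574), array([0.1402, 0.1706, 0.1404, 0.1709])) [[0.5449, -0.2551], [0.5456, -0.3953], [0.3751, -0.3967], [0.3741, -0.2562]]
```

drive_tool(
  deltas=[
    [[-0.8, 0.5, 1, 0, 0, 0], [-0.7, 0.5, 1, 0, 0, 0], [0, 0, 0, 0, 0, 0], [0, 0, 0, 0, 0, 0], [0, 0, 0, 0, 0, 0]],
  ],
)

```text
time: 32.18
position: [0.5813, -0.037, 0.1495]
tool_rot: [1.0, 0.02, 0.002, 0.002]
ft_force: [0.4, -0.2, -4.6]
grip_width: 0.0129
grip_force: 55.0
```

Run:
```python
from off import *
c=eyes.camera('scene');off(c,st()[1][2]-.0395+.005)
t=eyes.camera('top');g=proj(t,corners([.5815,-.0359],2.28,.115))[0];x,y=np.round(g).astype(int);print(g)
w=t['img'][y-7:y+8,x-7:x+8].astype(int);print(w.mean(2).astype(int));print(w[...,0]-w[...,2])
```

```text
t 32.18 q [-0.25  0.59  1.63 -0.    0.91  1.28] pos [ 0.5813 -0.037   0.1495] F [ 0.4 -0.2 -4.6] w 0.0129
rotvec [-0.     0.001 -0.   ]
shift now [ 1.1 -0.2  0. ] shift after turn [ 1.1 -0.2  0. ]
px [[233.28, 200.63], [202.15, 182.53]] hole [[0.6676, 0.0393], [0.6717, -0.1021]]
hole-thread mm (scene) [[2.3, 2.1], [0.7, -1.2]] hole spacing 0.1415 dir deg holes -1.68 rim -2.36
[240.93530774 152.23496794]
[[148 149 149 147 148 145 147 147 147 146 148 147  86  32  52]
 [146 149 152 150 151 150 151 157 160 159 159 168  74  36  52]
 [147 171 184 188 187 187 188 187 186 187 187 187  86  51  56]
 [146 172 183 187 185 188 187 186 187 189 187 184  73  50  55]
 [149 171 185 187 186 184 179 169 173 184 187 151  63  55  56]
 [146 173 184 187 186 148 127  87  88 134 179 151  73  54  55]
 [144 171 183 188 175 104 107 119 120  90 155 144  75  55  56]
 [141 157 182 187 168 169 166 107  83  82 142  88  60  56  55]
 [146 161 183 187 179 167 142 131  84  83 142  74  56  54  54]
 [143 161 182 187 188 147  98  74  62 112 136  76  55  55  56]
 [ 72 120 172 181 185 175 133 110 115 179  99  57  56  56  57]

[... 498 characters left out ...]
8 -10]
 [ 23  -4  -9 -14 -16 -14  -6   5  -4 -14 -13 -13  -6  -8 -10]
 [ 22  -2  -9 -13 -12   7  20  18  16   3  -9 -13  -9  -8 -10]
 [ 23  -1  -7 -15   3  13  18  20  20  17   6 -10 -12  -9  -9]
 [ 24   6  -7 -14   7  22  29  27  18  14   3  -6 -10 -10 -10]
 [ 22   6  -8 -14  -1  25  66  92  45  18   3  -5  -8  -8 -11]
 [ 22   7  -8 -13 -14  44  72  57  49  28  -7 -12  -9 -10 -10]
 [ 11   1  -6 -11 -14  -6   6   1   1 -14 -13 -10  -9  -9  -9]
 [ 12  16  21  22  19  21  22 -11 -16 -14 -11  -9  -9  -9 -10]
 [ 12  14  20  21  20  20  22  22  21  17  -4  -9  -9  -9 -11]
 [ 12  15  20  20  20  19  20  20  22   5  -9 -10  -9 -10  -8]
 [  4   2   5   3   5   0  -1   0   8  -8 -11 -10  -9 -10  -9]]
```

In the top view, hole 0 sits at (241.05,152.15) px. An exactly aligned hole would be at (240.94,152.23), so it is within about 0.5 mm. The brass shows through it where it should. The underside is 20 mm above the rim. Settling, then handing in.

drive_tool(
  deltas=[
    [[0, 0, 0, 0, 0, 0], [0, 0, 0, 0, 0, 0], [0, 0, 0, 0, 0, 0], [0, 0, 0, 0, 0, 0], [0, 0, 0, 0, 0, 0], [0, 0, 0, 0, 0, 0]],
  ],
)

```text
time: 32.78
position: [0.5814, -0.037, 0.1496]
tool_rot: [1.0, 0.02, 0.002, 0.002]
ft_force: [0.1, 0.8, -5.8]
grip_width: 0.0135
grip_force: 55.0
```

```bash
python3 -c "
from h import *
go();print(ticket.hand_in())"
```

```text
t 32.78 q [-0.25  0.59  1.63 -0.    0.91  1.28] pos [ 0.5814 -0.037   0.1496] F [ 0.1  0.8 -5.8] w 0.0135
rotvec [0. 0. 0.]
the job is handed in; nothing more can be done
None
```

Handed in at 32.8 s: all four balls are in the tank, the empty beaker stands upright on the bench clear of the melter, and the cover is held level about 20 mm above the rim, with one hole confirmed by the top camera to about 0.5 mm, the scene camera reading two holes 1.5–3 mm off (limit 4 mm), and the other two hidden by the arm and placed by calculation.

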